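# Put the copper reel away in the drawer

## Task

Put the reel of copper wire away. First pull the wide drawer well open, at least two-thirds of the way; then draw the reel up off the post of its stand and stand it on its end on the floor of the drawer's front compartment. Leave the drawer open, the narrow drawer shut, and the mug, the white bottle and the screwdriver lying on the bench where they are.

Things in the scene. Friction and masses are not known exactly. Their poses are not given: they have to be found in the camera images.
- unit: Fixed wooden drawer unit on the bench, drawers facing the robot: a wide one and, at its +y side, a narrow one, under a shelf board. Origin on the bench under the middle (within 2 mm) of the wide drawer's shut front face; x points into the unit (drawers slide out along -x), y along the front, z up. Spans x 0 to 223 mm, y -105 to 229 mm, 118 mm high without the board.
- unit_board (a point): Shelf board's front edge over the wide drawer, at its underside, 163 mm above the bench, 30 mm before the shut fronts; axes as unit. Board 16 mm thick, over y -113 to 237 mm. It blocks an upright gripper over the shut handle: tilt the tool, fingers pointing down and into the unit. Drawer 50 mm out: handle clear of it. Things on it: 42 mm high, 100 mm back.
- drawer (a joint): How far the wide drawer is pulled out, m: 0 shut, 0.18 at its stop; two-thirds is 0.12. It starts shut or up to 25 mm out. It slides with about 2 N of friction plus 8 N per m/s and stays where it is left.
- drawer_handle (a point): Middle of the upright bar of the wide drawer's dark steel bow handle, 65 mm above the bench; moves with the drawer; axes as the unit's. Bar 14 mm wide (y), 16 mm deep (x), 70 mm tall, 34 to 50 mm out from the front on an arm at its top and one at its bottom, free on both sides. Grip across y. Shut, it lies partly under the board: approach with the tool tilted 25 to 40 deg.
- drawer_floor (a point): Middle of the wide drawer's front compartment, on its floor, 18 mm above the bench, 82 mm behind the drawer's front face; moves with the drawer; axes as the unit's. Compartment 141 mm deep (x, from the 12 mm thick front panel to a 50 mm high divider), 176 mm wide (y). Above the floor the side walls rise 65 mm, the front panel 87 mm.
- drawer2 (a joint): How far the narrow drawer is pulled out, m; it starts shut (0) and must stay so.
- stand: Reel stand: dark steel disc, 110 mm across, 12 mm thick, with an upright steel post in its middle, 16 mm thick, its top 85 mm above the bench. Fixed, left or right of the drawers. Origin on the bench under the post, z up along the post.
- reel: Reel of copper wire with thin black cheeks: a plain cylinder 60 mm across, 60 mm tall, with a 24 mm through hole, 0.3 to 0.52 kg. Origin: centre of its lower end; z along its hole. Starts upright round the post, resting on the stand's disc (top 72 mm above the bench; the post shows 13 mm above it).
- reel_center (a point): Centre of the reel: the middle of its hole, half-way (30 mm) up.
- pot: Fixed black tool pot, 90 mm across, with tool handles reaching 150 mm above the bench; on the other side from the reel stand. Origin on the bench under its middle.
- mug: White mug, 80 mm across, 95 mm tall, handle at its +y; loose. Origin under its middle.
- flask: White plastic bottle, 52 mm across, 120 mm tall; loose. Origin under its middle.
- driver: Screwdriver lying down, 200 mm long; loose. Origin under its middle, x along its length.

How it is judged:
By the outcome, as a careful person would: the job done as asked, in the order asked, and still so for the second after the job is handed in, with the robot touching nothing.
It also fails if it takes over 58 s, if anything falls off the work surface, if the arm or the gripper's body presses on something with over 40 N, if the wrist force passes 120 N, or if a joint passes its speed limit or range.

## Robot

A 6-joint arm with a two-finger parallel gripper is mounted at the origin on the work surface. World frame = base frame: x ahead of the robot, y to its left, z up, the work surface at z = 0. Lengths are in m, angles in rad, forces in N, time in s.
With the tool pointing down it reaches from about 0.3 to 0.775 m from the base axis. Payload 14.6 kg.
Tool frame: the origin (TCP) lies midway between the tips of the shut fingers; the grasp point (between the pads) lies 19 mm behind it (ctrl.pinch_z is the z of the grasp point in the tool frame, in m); z points along the fingers, y is the line along which they close (so a half turn about z gives the same grasp; the last joint's range is limited). The gripper opens to 94 mm and grips with 3 to 60 N. Pads are 16 mm wide; open, the fingers measure 119 mm over their backs; the gripper's body (75 mm by 177 mm) begins 78 mm behind the grasp point.
Start: joints at [-1.223, 0.3, 1.521, -0, 1.321, -0.067], TCP at [0.222, -0.503, 0.205] pointing down, gripper open.
Joint ranges: [-3.03, 3.03], [-0.79, 2.21], [0.23, 2.52], [-1.04, 4.18], [0, 3.07], [-2.55, 2.55]. Speed limits (rad/s): [2.22, 2.22, 2.57, 3.14, 3.14, 3.14].

## Interface

Orientations are given as [roll, pitch, yaw] about the fixed x, y, z axes, in that order (R = Rz(yaw) Ry(pitch) Rx(roll)).
In Python, from station import ctrl, camera, ticket gives the robot as it stands. The module is installed in compiled form; this text tells all that it offers.
- The arm moves only by the shell command python3 -m inch 'ROWS' [FORCE]. ROWS is text: rows parted by semicolons, each of 7 numbers parted by spaces: the opening, from -1 (shut) to 1 (fully open), then the shift along the tool's x, y, z in units of 0.03 m (1.0 is 0.03 m), then the turn, a rotation vector about the tool's x, y, z in units of 10 degrees (1.0 is 10 degrees). In form: grip dx dy dz rx ry rz; .... A call has 1 to 10 rows; each row shifts and turns the commanded pose from where the row before left it, along the tool's axes as they then stand; what a row does not reach is not made up. A row lasts 1/8 s, in which the tool goes at most 62.5 mm and 10.7 degrees, less where a joint would pass 70% of its speed; a pose out of reach is approached as far as the arm can. A call with a number of a shift or a turn outside -1 to 1 is refused whole. A call with a gripper value outside its range is refused whole. The fingers move at their own pace and stop on an object; FORCE is the grip in N (left out, the last holds). Time passes only in rows, so rows that do not move let the fingers close. It gives the time, the measured TCP pose, the force, the opening and the grip force at its end, in the units of the state.
- ctrl.get_obs(): the state, without advancing time (a new reading comes with each control period).
- camera(name): name is "scene" or "top" or "wrist"; returns a dict with "img" (400x640x3 uint8, blue, green, red), "range_z" (400x640 float32, m along the optical axis (not along the pixel's ray), 0 where there is no reading), "intrinsics" (3x3 intrinsics, pixels), "view" (4x4, takes a point from world to camera coordinates). Camera axes: x right, y down, z forward; pixel columns grow to the right and rows downward; lengths in m; the calibration is good to about 2 mm. A picture is of the moment at which its call begins.
- ticket.hand_in(): hands the job in; it is judged then, once.
The state is a dict: "time_s": time; "qpos": joint angles; "joint_vel": joint speeds; "tau": joint torques, N m; "ee_pos": TCP position; "eef_rot": TCP orientation; "force": force on the tool from outside, world axes, zero at the start; "moment": the same for the moment, N m; "grip_width": finger opening in m; "grip_force": force on a finger pad.
Only numpy, scipy, OpenCV 4.12 (cv2) and the standard library are available. Lean on these libraries where they do the work, as an engineer would, in place of code of your own. Each camera call takes 0.05 s, during which the arm holds its last target. There are 200 camera calls.

## Working session

There is one attempt and no reset: what is moved stays moved. The work goes in short steps, Python scripts to look and compute and a shell command to move; the robot and the scene stay as the last step left them, time stands still between calls to the robot, and variables do not carry over. Pictures are saved under pics/ and viewed, at most 10 in all, crops included, and the job is handed in when it is done.

```bash
mkdir -p pics
cat > h.py <<'E'
import numpy as np,cv2
from scipy.spatial.transform import Rotation as R
from station import ctrl,camera,ticket
def pts(c):
    K=c["intrinsics"];z=c["range_z"];v,u=np.mgrid[:z.shape[0],:z.shape[1]]
    p=np.stack([(u-K[0,2])/K[0,0]*z,(v-K[1,2])/K[1,1]*z,z],-1)
    T=np.linalg.inv(c["view"]);w=p@T[:3,:3].T+T[:3,3];w[z==0]=np.nan;return w
E
python3 - <<'E'
from h import *
for n in("scene","top"):
    c=camera(n);cv2.imwrite(f"pics/{n}0.png",c["img"]);np.save(f"{n}0.npy",pts(c));print(n,np.linalg.inv(c["view"])[:3])
o=ctrl.get_obs();print(o["ee_pos"],o["eef_rot"],o["grip_width"],ctrl.pinch_z)
E
```

```text
scene [[-6.46288544e-01 -7.22632152e-01  2.45181341e-01  1.64261580e-01]
 [-7.63092919e-01  6.12256966e-01 -2.06955563e-01  3.28083514e-01]
 [-5.61240210e-04 -3.20849155e-01 -9.47130142e-01  1.62914390e+00]]
top [[-0.02649046 -0.99525698  0.09360453  0.42155604]
 [-0.99964065  0.02675807  0.00160473 -0.01342265]
 [-0.00410179 -0.09352838 -0.99560816  1.55517392]]
[ 0.22157121 -0.50313008  0.20494679] [-3.14055782e+00 -8.70873565e-05  4.14809687e-01] 0.09413565742668546 -0.0188
```

View pics/scene0.png

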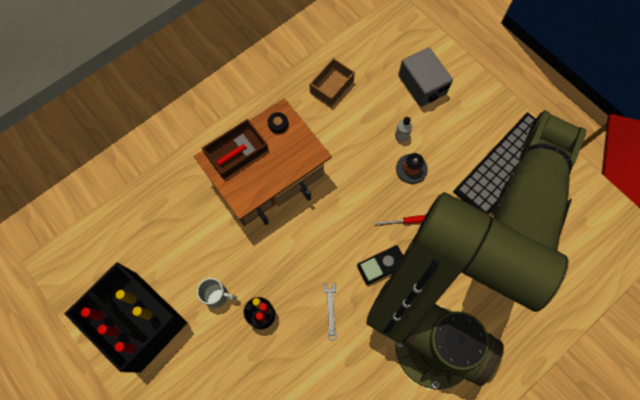

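View pics/top0.png

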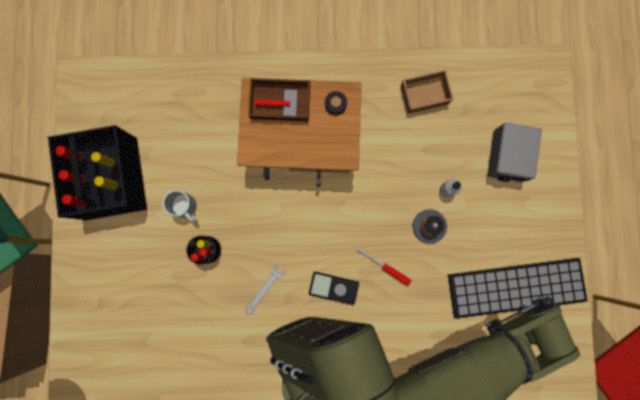

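The top view shows the board front edge from (238,167) to (359,170), the wide handle at (319,178), the narrow handle at (267,172), the reel and stand at (431,226), the bottle at (451,188) and the screwdriver around (385,268). I'll measure next.

Run:
```python
from h import *
w=np.load("top0.npy");s=np.load("scene0.npy")
def at(p,u,v): return np.round(p[v,u],3)
for n,u,v in [("bd L",241,164),("bd R",356,167),("bd L back",245,82),("flask",455,186),("pot",203,250),("mug",178,205)]: print(n,at(w,u,v))
# board front edge fit: points z 0.165..0.19
b=w[60:200,230:370].reshape(-1,3);b=b[(b[:,2]>.172)&(b[:,2]<.187)]
r=cv2.minAreaRect(b[:,:2].astype(np.float32));print("board",r,cv2.boxPoints(r).round(4).tolist(),b[:,2].mean())
for nm,p,sl in(("top",w,(slice(168,195),slice(240,365))),):
    q=p[sl].reshape(-1,3);q=q[(q[:,2]>.07)&(q[:,2]<.125)];
    for y0 in (0,):
        print(nm,len(q));print(q.round(3)[:80:2].tolist())
for nm,p in(("top",w),("scene",s)):
    q=p.reshape(-1,3);q=q[np.isfinite(q[:,0])]
    c=at(w,431,225)[:2]
    q=q[np.hypot(*(q[:,:2]-c).T)<.08]
    for lo,hi in((.066,.076),(.08,.09),(.008,.016)):
        k=q[(q[:,2]>lo)&(q[:,2]<hi)][:,:2].astype(np.float32)
        if len(k)>3: print(nm,lo,len(k),k.mean(0),cv2.minEnclosingCircle(k),k.min(0),k.max(0))
def crop(n,u,v,h,k):
    i=cv2.imread(f"pics/{n}0.png")[v-h:v+h,u-h:u+h];return cv2.resize(i,(390,390),interpolation=cv2.INTER_CUBIC)
cv2.imwrite("pics/c1.png",np.hstack([crop("top",310,178,30,1),crop("top",431,215,45,1)]))
```

```text
bd L [0.664 0.213 0.177]
bd R [ 0.645 -0.116  0.185]
bd L back [0.906 0.199 0.174]
flask [ 0.59  -0.412  0.121]
pot [0.421 0.33  0.15 ]
mug [0.566 0.443 0.009]
board ((0.7797937989234924, 0.042797625064849854), (0.35060882568359375, 0.2613101303577423), 86.26836395263672) [[0.6380000114440918, -0.12359999865293503], [0.8988000154495239, -0.14059999585151672], [0.9215999841690063, 0.20919999480247498], [0.6607999801635742, 0.22619999945163727]] 0.1801950823453064
top 136
[[0.662, 0.156, 0.103], [0.662, 0.15, 0.103], [0.665, 0.07, 0.07], [0.665, 0.055, 0.071], [0.664, 0.045, 0.072], [0.664, 0.033, 0.072], [0.664, 0.027, 0.072], [0.66, 0.153, 0.102], [0.659, 0.147, 0.103], [0.655, -0.007, 0.103], [0.656, -0.013, 0.097], [0.659, -0.038, 0.071], [0.658, -0.044, 0.079], [0.658, -0.053, 0.077], [0.657, 0.153, 0.1], [0.657, 0.147, 0.098], [0.653, -0.007, 0.096], [0.652, -0.013, 0.1], [0.653, 0.156, 0.104], [0.654, 0.151, 0.098], [0.65, -0.004, 0.099], [0.65, -0.01, 0.098], [0.652, 0.16, 0.095], [0.65, 0.153, 0.102], [0.65, 0.147, 0.106], [0.646, -0.007, 0.099], [0.646, -0.013, 0.102], [0.647
[... 540 characters left out ...]
153798997402) [ 0.46562633 -0.3616129 ] [ 0.4928889  -0.34768373]
top 0.008 430 [ 0.4773773 -0.3494102] ((0.47801756858825684, -0.35007140040397644), 0.07832138985395432) [ 0.40151906 -0.42756668] [ 0.55400515 -0.28196493]
scene 0.066 175 [ 0.4772323  -0.35625604] ((0.47860822081565857, -0.35777559876441956), 0.03146487846970558) [ 0.44835117 -0.38665605] [ 0.5084914  -0.32650304]
scene 0.08 16 [ 0.476745   -0.35588703] ((0.48004335165023804, -0.35902824997901917), 0.023869801312685013) [ 0.4574606  -0.37711713] [ 0.5033183  -0.34981072]
scene 0.008 279 [ 0.46751857 -0.34458807] ((0.4724782705307007, -0.3495837450027466), 0.07320916652679443) [ 0.40863967 -0.41941616] [ 0.5314173 -0.2765646]
```

View pics/c1.png

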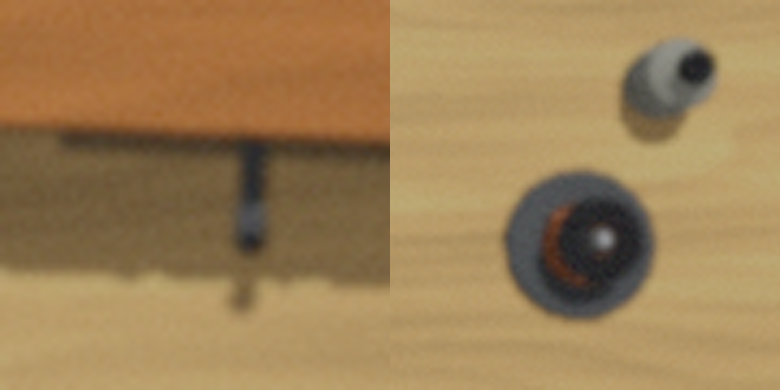

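The crop shows the wide handle's near end around (318,186) in the top image. The reel's upper end is round the post, which shows as the bright spot at about (455,190) within the crop.

Run:
```python
from h import *
th=np.arctan2(-.0228,.3498);O=np.array([.6753,-.0128]);M=np.array([[np.cos(th),-np.sin(th)],[np.sin(th),np.cos(th)]])
print(np.degrees(th))
for n in("top","scene"):
    q=np.load(n+"0.npy").reshape(-1,3);q=q[np.isfinite(q[:,0])];q[:,:2]=(q[:,:2]-O)@M
    for a in(0,.162):
        k=q[(abs(q[:,1]-a)<.03)&(q[:,0]<-.02)&(q[:,0]>-.1)&(q[:,2]>.03)&(q[:,2]<.115)]
        t=k[k[:,2]>.09]
        print(n,a,len(k),"tip x",np.sort(k[:,0])[:6].round(4),"y",t[:,1].min().round(4),np.median(t[:,1]).round(4),t[:,1].max().round(4))
q=np.load("top0.npy");print(q[150,480:490,2])
w=q.reshape(-1,3);
for nm,c,r,lo in(("driver",(.37,-.2),.12,.012),):
    k=w[(np.hypot(*(w[:,:2]-c).T)<r)&(w[:,2]>lo)];print(nm,k.min(0),k.max(0))
```

```text
-3.7292695752971334
top 0 73 tip x [-0.0655 -0.0649 -0.0648 -0.0648 -0.0647 -0.0642] y -0.0032 0.003 0.0092
top 0.162 71 tip x [-0.0499 -0.0496 -0.0495 -0.0494 -0.0493 -0.0492] y 0.1575 0.1641 0.171
scene 0 114 tip x [-0.0672 -0.0667 -0.0667 -0.0665 -0.0661 -0.0657] y -0.0051 0.0016 0.0082
scene 0.162 73 tip x [-0.0508 -0.0506 -0.0506 -0.0505 -0.0503 -0.0498] y 0.1558 0.1639 0.1696
[-2.79891717e-03  4.83486816e-05  6.90902735e-04  3.35478065e-03
  6.36339896e-03  1.97393350e-04  9.17209798e-03  2.34908595e-03
  8.54608230e-04  1.05425956e-04]
driver [ 0.28482664 -0.28715657  0.01203391] [ 0.43136465 -0.09125045  0.04144766]
```

```bash
cat >> h.py <<'E'
th=-.0651;UX=np.array([np.cos(th),np.sin(th),0]);UY=np.array([-np.sin(th),np.cos(th),0]);UO=np.array([.6753,-.0128,0])
def U(x,y,z): return UO+x*UX+y*UY+np.array([0,0,z])
def plan(p,rpy,cur=None):
    """rotation (10deg units, tool axes) to do first, then shift (30mm units) in the rotated tool axes; p=TCP"""
    o=ctrl.get_obs() if cur is None else cur
    A=R.from_euler("xyz",o["eef_rot"]);B=R.from_euler("xyz",rpy)
    rv=(A.inv()*B).as_rotvec(degrees=True)/10
    d=B.inv().apply(np.array(p)-o["ee_pos"])/.03
    print("rot",rv.round(2),np.linalg.norm(rv).round(2),"shift",d.round(2))
E
python3 - <<'E'
from h import *
rpy=[np.pi,-np.radians(30),th];z=R.from_euler("xyz",rpy).apply([0,0,1])
g=U(-.058,.0025,.065)+.0188*z;print(z,g)
plan(g-.11*z,rpy)
plan(g,rpy)
E
```

```text
[ 0.49894087 -0.03252701 -0.8660254 ] [ 0.62696558 -0.00714367  0.04871872]
rot [-0.73  2.94  2.68] 4.05 shift [  8.14 -17.38   7.05]
rot [-0.73  2.94  2.68] 4.05 shift [  8.14 -17.38  10.71]
```

```bash
python3 -m inch '1 0 0 0 -.146 .588 .536;1 0 0 0 -.146 .588 .536;1 0 0 0 -.146 .588 .536;1 0 0 0 -.146 .588 .536;1 0 0 0 -.146 .588 .536' 40
python3 -m inch '1 .45 -.95 .3 0 0 0;1 .45 -.95 .3 0 0 0;1 .45 -.95 .3 0 0 0;1 .45 -.95 .3 0 0 0;1 .45 -.95 .3 0 0 0;1 .45 -.95 .3 0 0 0;1 .45 -.95 .3 0 0 0;1 .45 -.95 .3 0 0 0;1 .45 -.95 .3 0 0 0;1 0 0 0 0 0 0'
python3 - <<'E'
from h import *
rpy=[np.pi,-np.radians(30),th];z=R.from_euler("xyz",rpy).apply([0,0,1])
g=U(-.058,.0025,.065)+.0188*z
plan(g-.11*z,rpy)
plan(g,rpy)
E
```

```text
time_s: 0.72
ee_pos: [0.2215, -0.5034, 0.2054]
eef_rot: [3.14, -0.527, -0.067]
force: [-0.1, 0.6, 0.7]
grip_width: 0.0939
grip_force: 0.0
time_s: 1.98
ee_pos: [0.3842, -0.2553, 0.1954]
eef_rot: [3.14, -0.524, -0.061]
force: [0.3, -1.1, 0.3]
grip_width: 0.094
grip_force: 0.0
rot [-0.   -0.    0.02] 0.02 shift [ 4.08 -8.78  4.34]
rot [-0.   -0.    0.02] 0.02 shift [ 4.08 -8.78  8.  ]
```

```bash
python3 -m inch '1 .42 -.9 .43 0 0 0;1 .42 -.9 .43 0 0 0;1 .42 -.9 .43 0 0 0;1 .42 -.9 .43 0 0 0;1 .42 -.9 .43 0 0 0;1 .4 -.88 .43 0 0 0;1 .4 -.88 .43 0 0 0;1 .4 -.8 .43 0 0 0;1 .4 -.8 .43 0 0 0;1 .38 -.9 .43 0 0 0'
python3 -m inch '1 0 0 0 0 0 0'
python3 - <<'E'
from h import *
rpy=[np.pi,-np.radians(30),th];z=R.from_euler("xyz",rpy).apply([0,0,1])
g=U(-.058,.0025,.065)+.0188*z
plan(g,rpy)
c=camera("wrist");cv2.imwrite("pics/w1.png",c["img"])
E
```

```text
time_s: 3.22
ee_pos: [0.5713, -0.0058, 0.1441]
eef_rot: [3.139, -0.523, -0.064]
force: [-0.0, 0.3, 0.5]
grip_width: 0.094
grip_force: 0.0
time_s: 3.35
ee_pos: [0.5711, -0.0052, 0.1437]
eef_rot: [3.139, -0.522, -0.062]
force: [0.4, -0.1, -0.3]
grip_width: 0.0942
grip_force: 0.0
rot [0.01 0.01 0.02] 0.02 shift [ 0.03 -0.06  3.67]
```

View pics/w1.png

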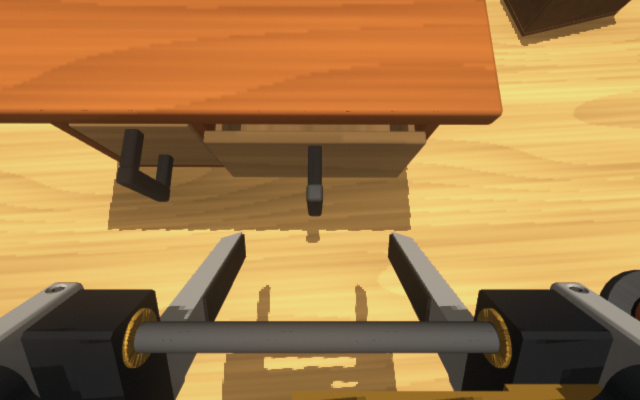

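The wrist view shows the handle bar's top at (315,195), centred between the finger tips at about 240 and 393. I'll advance and grip.

```bash
python3 -m inch '1 0 0 .7 0 0 0;1 0 0 .7 0 0 0;1 0 0 .7 0 0 0;1 0 0 .7 0 0 0;1 0 0 .5 0 0 0;1 0 0 .37 0 0 0;1 0 0 0 0 0 0'
python3 -m inch '-1 0 0 0 0 0 0;-1 0 0 0 0 0 0;-1 0 0 0 0 0 0;-1 0 0 0 0 0 0;-1 0 0 0 0 0 0;-1 0 0 0 0 0 0;-1 0 0 0 0 0 0;-1 0 0 0 0 0 0' 40
python3 - <<'E'
from h import *
o=ctrl.get_obs();plan(o["ee_pos"]-.145*UX,[np.pi,-np.radians(30),th])
E
```

```text
time_s: 4.28
ee_pos: [0.6255, -0.0097, 0.0487]
eef_rot: [3.139, -0.523, -0.064]
force: [0.0, -0.1, -0.0]
grip_width: 0.094
grip_force: 0.0
time_s: 5.28
ee_pos: [0.6257, -0.0089, 0.0492]
eef_rot: [3.14, -0.524, -0.063]
force: [4.7, 42.8, -2.2]
grip_width: 0.0176
grip_force: 21.6
rot [ 0.   -0.    0.01] 0.01 shift [-4.19  0.   -2.42]
```

```bash
python3 -m inch '-1 0 -.06 0 0 0 0;-1 0 0 0 0 0 0;-1 0 0 0 0 0 0'
```

```text
time_s: 5.65
ee_pos: [0.6258, -0.0068, 0.0492]
eef_rot: [3.14, -0.524, -0.063]
force: [0.7, 8.9, -0.1]
grip_width: 0.0137
grip_force: 40.0
```

```bash
python3 -m inch '-1 -.21 0 -.121 0 0 0;-1 -.42 0 -.242 0 0 0;-1 -.42 0 -.242 0 0 0;-1 -.42 0 -.242 0 0 0;-1 -.42 0 -.242 0 0 0'
python3 -m inch '-1 -.42 0 -.242 0 0 0;-1 -.42 0 -.242 0 0 0;-1 -.42 0 -.242 0 0 0;-1 -.42 0 -.242 0 0 0;-1 -.42 0 -.242 0 0 0;-1 -.21 0 -.121 0 0 0;-1 0 0 0 0 0 0'
```

```text
time_s: 6.28
ee_pos: [0.5601, -0.0025, 0.0491]
eef_rot: [3.14, -0.524, -0.063]
force: [3.6, 12.0, -2.1]
grip_width: 0.0137
grip_force: 40.0
time_s: 7.15
ee_pos: [0.4802, 0.0027, 0.0491]
eef_rot: [3.14, -0.524, -0.063]
force: [-1.1, 17.2, 1.3]
grip_width: 0.0139
grip_force: 40.0
```

```bash
python3 -m inch '1 0 0 0 0 0 0;1 0 0 0 0 0 0;1 0 0 0 0 0 0;1 0 0 0 0 0 0;1 0 0 0 0 0 0;1 0 0 -.5 0 0 0;1 0 0 -.8 0 0 0;1 0 0 -.9 0 0 0;1 0 0 -.9 0 0 0;1 0 0 -.9 0 0 0'
python3 -m inch '1 0 0 -.9 0 0 0;1 0 0 -.9 0 0 0;1 0 0 0 0 0 0'
python3 - <<'E'
from h import *
rpy=[np.pi,0,th]
plan([.479,-.357,.20],rpy)
E
```

```text
time_s: 8.4
ee_pos: [0.4202, 0.0059, 0.1537]
eef_rot: [3.139, -0.524, -0.063]
force: [-0.7, 0.7, -0.4]
grip_width: 0.0937
grip_force: 0.0
time_s: 8.78
ee_pos: [0.3942, 0.0077, 0.2013]
eef_rot: [3.139, -0.527, -0.063]
force: [-0.3, -0.7, -0.1]
grip_width: 0.0938
grip_force: 0.0
rot [ 0.01 -3.02  0.01] 3.02 shift [ 3.61 11.95  0.04]
```

```bash
python3 -m inch '1 0 0 0 0 -1 0;1 0 0 0 0 -1 0;1 0 0 0 0 -1 0;1 .28 .9 0 0 0 0;1 .28 .92 0 0 0 0;1 .28 .92 0 0 0 0;1 .28 .92 0 0 0 0;1 .28 .92 0 0 0 0;1 .28 .92 0 0 0 0;1 .28 .92 0 0 0 0'
python3 -m inch '1 .28 .92 0 0 0 0;1 .28 .92 0 0 0 0;1 .28 .92 0 0 0 0;1 .28 .92 0 0 0 0;1 .28 .92 0 0 0 0;1 .28 .92 0 0 0 0;1 0 0 0 0 0 0'
python3 - <<'E'
from h import *
rpy=[np.pi,0,th]
plan([.479,-.357,.20],rpy)
c=camera("wrist");cv2.imwrite("pics/w2.png",c["img"]);w=pts(c).reshape(-1,3);np.save("w2.npy",w)
w=w[np.isfinite(w[:,0])]
q=w[(np.hypot(w[:,0]-.479,w[:,1]+.357)<.045)]
for lo,hi in((.067,.077),(.082,.09)):
    k=q[(q[:,2]>lo)&(q[:,2]<hi)][:,:2].astype(np.float32)
    if len(k)>5:print(lo,len(k),k.mean(0),cv2.minEnclosingCircle(k),k.min(0),k.max(0),(k.min(0)+k.max(0))/2)
c=camera("top");cv2.imwrite("pics/t2.png",c["img"]);np.save("t2.npy",pts(c))
E
```

```text
time_s: 10.02
ee_pos: [0.4403, -0.1894, 0.1985]
eef_rot: [3.14, 0.001, -0.065]
force: [-0.5, -0.3, 0.1]
grip_width: 0.0939
grip_force: 0.0
time_s: 10.9
ee_pos: [0.4795, -0.358, 0.198]
eef_rot: [3.141, 0.002, -0.066]
force: [0.1, -0.1, -0.2]
grip_width: 0.0938
grip_force: 0.0
rot [ 0.    0.01 -0.01] 0.01 shift [-0.02 -0.03 -0.07]
0.067 2168 [ 0.4802443  -0.35627145] ((0.47908979654312134, -0.35608384013175964), 0.030722882598638535) [ 0.44886357 -0.38643336] [ 0.5096417 -0.3265186] [ 0.47925264 -0.35647598]
0.082 77 [ 0.4798634  -0.35617638] ((0.47934937477111816, -0.35567256808280945), 0.005514057818800211) [ 0.4741164  -0.36093447] [ 0.4847284  -0.35150355] [ 0.4794224 -0.356219 ]
```

View pics/w2.png

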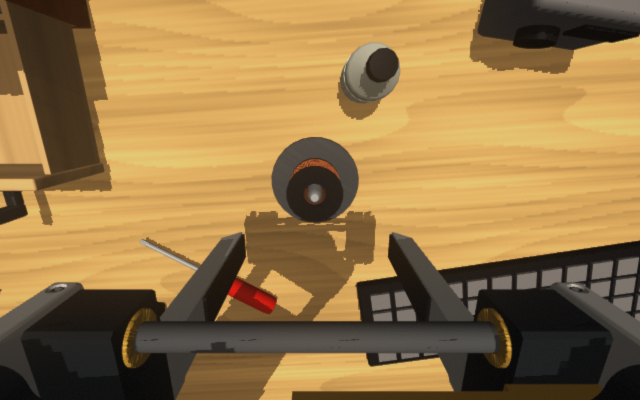

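View pics/t2.png

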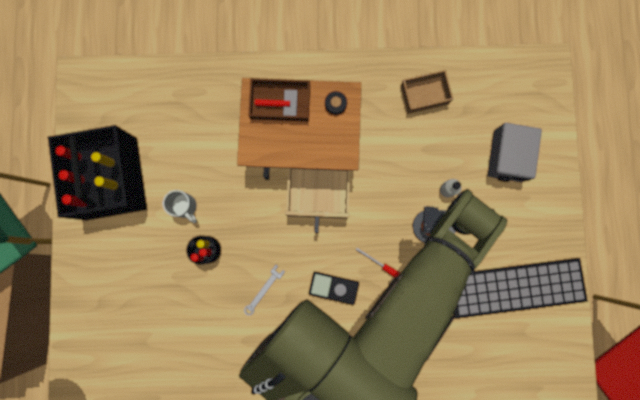

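Wrist view: the reel top is at (315,194), with the post tip in its hole, centred between the fingers, which span about 240–393. The bottle at (370,72) is clear, and so is the screwdriver handle at (252,296). Top view: the wide drawer is well open, its front edge near row 217. I'll descend onto the reel.

```bash
python3 -m inch '1 0 -.06 .6 0 0 0;1 0 0 .9 0 0 0;1 0 0 .9 0 0 0;1 0 0 .9 0 0 0;1 0 0 .8 0 0 0;1 0 0 .8 0 0 0;1 0 0 .5 0 0 0;1 0 0 .33 0 0 0;1 0 0 0 0 0 0'
python3 -m inch '-1 0 0 0 0 0 0;-1 0 0 0 0 0 0;-1 0 0 0 0 0 0;-1 0 0 0 0 0 0;-1 0 0 0 0 0 0;-1 0 0 0 0 0 0;-1 0 0 0 0 0 0' 40
```

```text
time_s: 12.12
ee_pos: [0.4798, -0.3551, 0.0283]
eef_rot: [3.14, 0.0, -0.064]
force: [-0.4, -0.9, 0.2]
grip_width: 0.0942
grip_force: 0.0
time_s: 13.0
ee_pos: [0.4799, -0.3555, 0.0288]
eef_rot: [3.139, -0.0, -0.065]
force: [-1.8, -0.8, 3.8]
grip_width: 0.0598
grip_force: 40.0
```

```bash
python3 -m inch '-1 0 0 -.2 0 0 0;-1 0 0 -.4 0 0 0;-1 0 0 -.5 0 0 0;-1 0 0 -.6 0 0 0;-1 0 0 -.6 0 0 0;-1 0 0 -.6 0 0 0;-1 0 0 -.6 0 0 0;-1 0 0 -.6 0 0 0;-1 0 0 -.5 0 0 0;-1 0 0 -.3 0 0 0'
python3 - <<'E'
from h import *
c=camera("scene");cv2.imwrite("pics/s3.png",cv2.resize(c["img"][60:260,180:480],(780,520),interpolation=cv2.INTER_CUBIC))
# drawer geometry from t2: front panel top (z~.105), side walls (z~.083) in unit frame
q=np.load("t2.npy").reshape(-1,3);q=q[np.isfinite(q[:,0])];d=q-UO;u=np.c_[d@UX,d@UY,q[:,2]]
k=u[(abs(u[:,1])<.09)&(u[:,0]<-.05)&(u[:,0]>-.19)&(u[:,2]>.097)&(u[:,2]<.112)];print("front top x",np.percentile(k[:,0],[2,50,98]))
k=u[(abs(u[:,1])<.12)&(u[:,0]<-.04)&(u[:,0]>-.145)&(u[:,2]>.074)&(u[:,2]<.09)]
for s in(k[k[:,1]>.05],k[k[:,1]<-.05]):print("side y",np.percentile(s[:,1],[5,50,95]))
k=u[(abs(u[:,1])<.06)&(u[:,0]<-.05)&(u[:,0]>-.12)];print("floor z",np.median(k[:,2]))
k=u[(abs(u[:,1])<.05)&(u[:,0]<-.015)&(u[:,0]>-.04)];print("z near board",k[:20].round(3).tolist())
plan(U(-.097,.0025,ctrl.get_obs()["ee_pos"][2]),[np.pi,0,th])
E
```

```text
time_s: 14.25
ee_pos: [0.4799, -0.3551, 0.1766]
eef_rot: [3.139, -0.001, -0.065]
force: [-0.8, -0.1, -3.8]
grip_width: 0.0596
grip_force: 40.0
front top x [-0.18387192 -0.15549247 -0.14875453]
side y [0.09016609 0.09303332 0.09563992]
side y [-0.09138663 -0.08855276 -0.085756  ]
floor z 0.01865750218920259
z near board [[-0.017, 0.05, 0.179], [-0.018, 0.047, 0.182], [-0.017, 0.044, 0.182], [-0.017, 0.041, 0.182], [-0.017, 0.038, 0.178], [-0.016, 0.036, 0.175], [-0.017, 0.033, 0.179], [-0.016, 0.03, 0.174], [-0.016, 0.027, 0.18], [-0.016, 0.024, 0.178], [-0.016, 0.021, 0.177], [-0.016, 0.018, 0.177], [-0.016, 0.015, 0.181], [-0.015, 0.013, 0.176], [-0.016, 0.01, 0.179], [-0.015, 0.007, 0.177], [-0.016, 0.004, 0.182], [-0.016, 0.001, 0.181], [-0.016, -0.002, 0.185], [-0.015, -0.007, 0.181]]
rot [ 0.02 -0.01  0.  ] 0.02 shift [  2.52 -11.9   -0.  ]
```

View pics/s3.png

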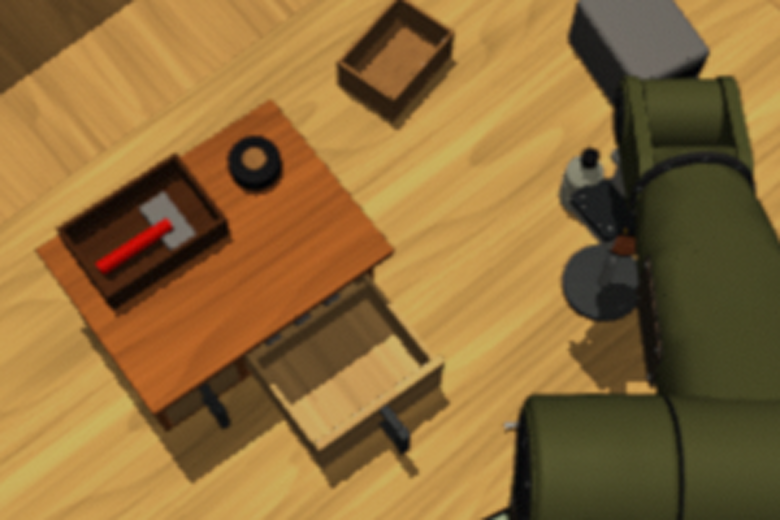

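The picture shows the reel, a copper patch at (625,245), lifted clear above the stand disc at (600,280). The open drawer is empty, around (345,370). I'll carry the reel over.

```bash
python3 -m inch '-1 .1 -.4 0 0 0 0;-1 .2 -.8 0 0 0 0;-1 .2 -.9 0 0 0 0;-1 .2 -.9 0 0 0 0;-1 .2 -.9 0 0 0 0;-1 .2 -.9 0 0 0 0;-1 .2 -.9 0 0 0 0;-1 .2 -.9 0 0 0 0;-1 .2 -.9 0 0 0 0;-1 .2 -.9 0 0 0 0'
python3 -m inch '-1 .2 -.9 0 0 0 0;-1 .2 -.9 0 0 0 0;-1 .12 -.9 0 0 0 0;-1 .1 -.8 0 0 0 0;-1 0 0 0 0 0 0;-1 0 0 0 0 0 0'
python3 - <<'E'
from h import *
p=U(-.097,.0025,0.0188)+np.array([0,0,-.012+.0476-.0188-.0188+.001]);print(p)
plan(p,[np.pi,0,th])
c=camera("wrist");cv2.imwrite("pics/w4.png",c["img"])
E
```

```text
time_s: 15.55
ee_pos: [0.5528, -0.1055, 0.1743]
eef_rot: [3.14, 0.001, -0.064]
force: [0.3, 0.1, -3.8]
grip_width: 0.0595
grip_force: 40.0
time_s: 16.3
ee_pos: [0.5779, -0.0037, 0.1744]
eef_rot: [3.139, 0.001, -0.064]
force: [-0.1, -0.5, -4.6]
grip_width: 0.0599
grip_force: 40.0
[ 0.57866811 -0.00399505  0.0178    ]
rot [0.01 0.   0.  ] 0.01 shift [0.03 0.01 5.22]
```

View pics/w4.png

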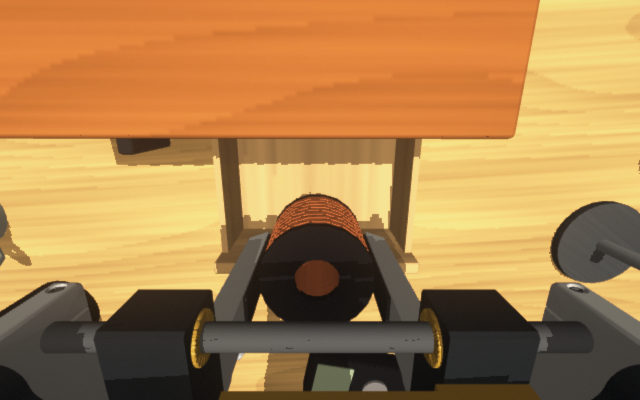

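The wrist view shows the reel held upright (320,260), over the drawer and centred between its side walls (columns 230 and 403). My formula's height was wrong. The TCP should end at 0.0168 + 0.018 = 0.0348, which is 4.65 units down.

```bash
python3 -m inch '-1 0 0 .3 0 0 0;-1 0 0 .6 0 0 0;-1 0 0 .7 0 0 0;-1 0 0 .7 0 0 0;-1 0 0 .7 0 0 0;-1 0 0 .6 0 0 0;-1 0 0 .5 0 0 0;-1 0 0 .3 0 0 0;-1 0 0 .1 0 0 0;-1 0 0 0 0 0 0'
```

```text
time_s: 17.6
ee_pos: [0.5785, -0.004, 0.0401]
eef_rot: [3.14, -0.001, -0.065]
force: [-1.3, -0.3, -4.1]
grip_width: 0.0596
grip_force: 40.0
```

```bash
python3 -m inch '-1 0 0 .08 0 0 0;-1 0 0 .05 0 0 0;-1 0 0 0 0 0 0'; python3 -m inch '-1 0 0 .04 0 0 0;-1 0 0 0 0 0 0'
```

```text
time_s: 17.98
ee_pos: [0.5783, -0.004, 0.036]
eef_rot: [3.14, -0.0, -0.065]
force: [-0.2, -0.0, -4.0]
grip_width: 0.0601
grip_force: 40.0
time_s: 18.23
ee_pos: [0.5784, -0.0039, 0.0348]
eef_rot: [3.14, -0.0, -0.065]
force: [-0.2, 0.4, -3.9]
grip_width: 0.0597
grip_force: 40.0
```

```bash
python3 -m inch '-1 0 0 .03 0 0 0;-1 0 0 0 0 0 0'; python3 -m inch '-1 0 0 .02 0 0 0;-1 0 0 0 0 0 0'
```

```text
time_s: 18.48
ee_pos: [0.5789, -0.004, 0.0348]
eef_rot: [3.14, -0.002, -0.065]
force: [-1.7, 0.2, 5.5]
grip_width: 0.0596
grip_force: 40.0
time_s: 18.73
ee_pos: [0.5793, -0.004, 0.0348]
eef_rot: [3.14, -0.003, -0.065]
force: [-1.8, 0.3, 9.2]
grip_width: 0.06
grip_force: 40.0
```

The reel is on the floor. I'll release it and rise.

```bash
python3 -m inch '.8 0 0 0 0 0 0;.8 0 0 0 0 0 0;.8 0 0 0 0 0 0;.8 0 0 0 0 0 0;.8 0 0 -.3 0 0 0;.8 0 0 -.6 0 0 0;.8 0 0 -.9 0 0 0;.8 0 0 -.9 0 0 0;.8 0 0 -.9 0 0 0;.8 0 0 -.9 0 0 0'
python3 -m inch '.8 0 0 -.9 0 0 0;.8 0 0 -.9 0 0 0;.8 0 0 -.9 0 0 0;.8 -.9 0 0 0 0 0;.8 -.9 0 0 0 0 0;.8 -.9 0 0 0 0 0;.8 -.9 0 0 0 0 0;.8 0 0 0 0 0 0;.8 0 0 0 0 0 0'
python3 - <<'E'
from h import *
c=camera("wrist");s=camera("scene");w=pts(s);
i=np.hstack([cv2.resize(c["img"],(400,250)),cv2.resize(s["img"][100:300,180:500],(400,250))]);cv2.imwrite("pics/f.png",i)
for cc in(c,s):
    q=pts(cc).reshape(-1,3);q=q[np.isfinite(q[:,0])];d=q-UO;u=np.c_[d@UX,d@UY,q[:,2]]
    k=u[(abs(u[:,0]+.097)<.04)&(abs(u[:,1])<.05)&(u[:,2]>.055)&(u[:,2]<.1)]
    if len(k):print(len(k),k.min(0),k.max(0),np.median(k[:,2]))
E
```

```text
time_s: 19.98
ee_pos: [0.5783, -0.0037, 0.1707]
eef_rot: [3.14, -0.002, -0.065]
force: [-0.3, 0.0, 0.1]
grip_width: 0.0846
grip_force: 0.0
time_s: 21.1
ee_pos: [0.471, 0.0034, 0.2502]
eef_rot: [3.14, -0.002, -0.065]
force: [1.0, -0.3, -0.2]
grip_width: 0.0845
grip_force: 0.0
2158 [-0.12651886 -0.0272594   0.05517913] [-0.06719279  0.03190797  0.0800259 ] 0.07737202423105458
70 [-0.09637416 -0.02682937  0.06854845] [-0.06867163  0.02567945  0.08693903] 0.07837254529067383
```

View pics/f.png

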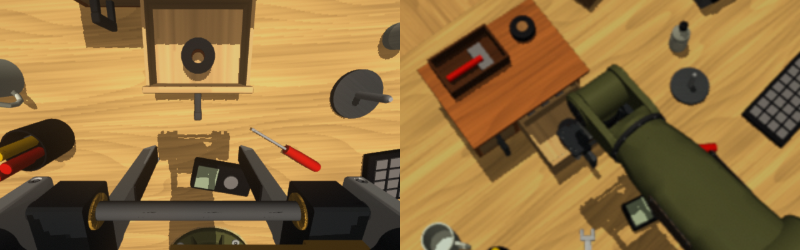

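The final picture shows the reel standing on its end in the open front compartment, at (198,58) in the left half with its top at 0.078 m. The screwdriver, bottle and mug are in place, and the robot is clear of everything.

```bash
python3 -c "
from station import ticket;print(ticket.hand_in())"
```

```text
the job is handed in; nothing more can be done
None
```

The reel of copper wire is standing on its end in the front compartment of the wide drawer, which is open about 0.16 m. The narrow drawer was not touched, the mug, bottle and screwdriver are where they were, and I handed the job in at about 21 s; the hand-in gave no verdict.

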